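Level the packing scale with the spirit level and hold it pressed

ROBOT

A 6-joint arm with a two-finger parallel gripper is mounted at the origin on the work surface. World frame = base frame: x ahead of the robot, y to its left, z up, the work surface at z = 0. Lengths are in m, angles in rad, forces in N, time in s.
With the tool pointing down it reaches from about 0.375 to 0.9 m from the base axis. Payload 3.1 kg.
Tool frame: the origin (TCP) lies on the centre line of the jaws, within the pads' length; the fingertips stand arm.tip_extent ahead of it and the grasp point (between the pads) is the TCP (arm.tip_extent is the distance from the TCP to the fingertips, in m); z points along the fingers, x is the direction in which the jaws open and shut, and the axes are right-handed (so a half turn about z gives the same grasp; the last joint's range is limited). The gripper opens to 87 mm and grips with 3 to 60 N. Pads are 19 mm wide; open, the fingers measure 117 mm over their backs; the gripper's body (75 mm by 190 mm) begins 51 mm behind the grasp point.
Start: joints at [1.137, 0.527, 1.433, -0, 1.181, -0.178], TCP at [0.157, 0.605, 0.242] pointing down, gripper open.
Joint ranges: [-3.08, 3.08], [-0.75, 2.2], [0.22, 2.44], [-1.43, 4.57], [0, 2.65], [-2.85, 2.85]. Speed limits (rad/s): [2.79, 2.79, 3.14, 3.14, 3.14, 3.14].

INTERFACE

Orientations are given as a 3x3 rotation matrix whose columns are the frame's x, y, z axes.
In Python, from station import telemetry, eyes, hand_in, models, arm gives the robot as it stands.
- The arm moves only by the tool move_arm, never from a script. Its argument "rows" is a list of rows, each a list of 3 entries, a list of its own where there are three numbers: the shift along the tool's x, y, z in m, then the turn, a rotation vector about the tool's x, y, z in rad, then the opening, from 0 (shut) to 1 (fully open). A call has 1 to 8 rows; each row shifts and turns the commanded pose from where the row before left it, along the tool's axes as they then stand; what a row does not reach is not made up. A row lasts 1/8 s, in which the tool goes at most 62.5 mm and 10.7 degrees, less where a joint would pass 70% of its speed; a pose out of reach is approached as far as the arm can. A call is refused whole if a number of a shift passes 0.0625 or a number of a turn 0.188, either way. A call with a gripper value outside its range is refused whole. The fingers move at their own pace and stop on an object; "grip_force" is the grip in N (left out, the last holds). Time passes only in rows, so rows that do not move let the fingers close. It gives the time, the measured TCP pose, the force and the opening at its end, in the units of the state.
- telemetry.get_state(): the state, without advancing time (a new reading comes with each control period).
- eyes.capture(name): name is "scene" or "top" or "wrist"; returns a dict with "pixels" (400x640x3 uint8, red, green, blue), "K" (3x3 intrinsics, pixels), "eye" and "orientation" of the camera in the world. Camera axes: x right, y down, z forward; pixel columns grow to the right and rows downward; lengths in m; the calibration is good to about 2 mm. A picture is of the moment at which its call begins. There is no depth.
- hand_in(): hands the job in, once; it reports no verdict.
Trained networks look in the newest picture that a camera, given by its name, has taken for a name from the list of things; names that differ only in an ending like _2 or _b are one class to them, and where a whole thing is asked for, a point or a joint stands for the part that bears it (a point fixed in the world has none). Each returns a list of dicts, best first, with "conf" (0 to 1); they miss things now and then, are a little off and sometimes report something else, mostly with a low value. They report only what shows in the picture. A call takes as long as a camera call. They do not tell look-alikes from the thing itself.
- models.search_frame(camera, thing): "position" ([column, row] in pixels, amid what is visible of it).
- models.mark_of(camera, thing): "position" ([column, row] in pixels: a listed point, or the origin of a listed thing).
The state is a dict: "time": time; "joints": joint angles; "joint_vel": joint speeds; "joint_efforts": joint torques, N m; "ee_pos": TCP position; "orientation": TCP orientation; "ft_force": force on the tool from outside, world axes, zero at the start; "moment": the same for the moment, N m; "gripper_width": finger opening in m.
Only numpy, scipy, OpenCV 4.12 (cv2) and the standard library are available. Lean on these libraries where they do the work, as an engineer would, in place of code of your own. Each camera call takes 0.05 s, during which the arm holds its last target. There are 200 camera calls.

TASK

The bench scale has gone out of level: fetch the spirit level out of the black tool tote, lay it down gently (no dropping) on the middle of the steel weighing pan so that it points at the knob of the levelling foot, and turn that knob until the bubble sits between the two black marks. Then press down on the level, evenly about its middle, with roughly a kilogram of push, and finish holding it pressed to the pan like that with the bubble still between its marks, so that a workmate can tighten the lock nut: do not let go at the end. Leave the label rolls and the biscuits where they are.

Things in the scene. Friction and masses are not known exactly. Their poses are not given: they have to be found in the camera images.
- level: the spirit level: aluminium I-beam 200 mm long (its x), 26 mm wide (y), 34 mm high (z), black end caps, 0.28 to 0.44 kg; origin: middle of its underside. At the start it stands on its base in the tote, about along the tote's x. Its sides can be gripped as if solid
- level_top (a point): middle of the level's top, 34 mm above its underside, same axes: the 54 mm long window with the yellow-green vial; it may be pressed, and so may the solid flat metal to either side of it
- bubble (a joint): the pale 12 mm bubble: how far (m) its middle lies from the vial's middle, positive towards the level's +x end. It goes to the higher end, about 1.8 mm for each milliradian of slope, stops at 20 mm and settles in two seconds. Two black marks stand 8.5 mm either side of the vial's middle: it is between them when within 2.5 mm of zero
- scale: the bench scale, white, with flat rimless steel pan 190 mm (x) by 230 mm (y), a lower key panel on its -x side (out to 160 mm). Origin: on the table under the pan's middle; y points to the levelling foot. It stands on two fixed feet at y = -95 mm and the screw foot at +185 mm and tips only about the line of the fixed feet; at the start it leans by 3 to 10 mrad
- pan_centre (a point): middle of the pan's upper face, 74 mm above the table; axes as the scale's
- knob_grip (a point): on the upright axis of the levelling foot's knob, 76 mm above the table, mid height of the grip: a plain round black knob 40 mm across, from 62 to 86 mm above the table, 70 mm beyond the pan's edge. The brass lock nut under it (top 53 mm) is left as it is. The knob stays at its height as it turns (0.06 N m), stays where it is left, can be gripped again
- foot_base (a point): the foot of the same screw on the table, below the knob. Turning the knob clockwise seen from above raises this side of the scale, counter-clockwise lowers it: 4 mm a turn, 280 mm from the fixed feet, so 2.3 mrad a radian, or about 4.1 mm of bubble travel a radian. A fifth to three quarters of a turn is needed
- tote: the fixed black plastic tote, 340 mm (x) by 280 mm (y) by 60 mm high, walls and floor 6 mm; origin under its middle. In it lie the level, a tape roll, a marker pen, a box knife and a short square aluminium bar (20 mm square, 110 mm long)
- label_roll_a: a standing roll of labels beyond the scale, 104 mm across, 90 mm high; leave alone
- label_roll_b: another such roll; leave alone
- biscuits: a flat clear pack of four biscuits, 150 mm square, 30 mm high, near the robot on the left; leave alone
There are look-alikes about, which are no part of the job. Leave any orange look-alike of the level alone.

How it is judged:
By the outcome, as a careful person would: the job done as asked, in the order asked, and still so for the second after the job is handed in, while the arm keeps its last pose, push and grip.
It also fails if it takes over 64 s, if anything falls off the work surface, if the arm or the gripper's body presses on something with over 40 N, if the wrist force passes 120 N, or if a joint passes its speed limit or range.

## Working session

There is one attempt and no reset: what is moved stays moved. The work goes in short steps, Python scripts to look and compute and a tool call to move; the robot and the scene stay as the last step left them, time stands still between calls to the robot, and variables do not carry over. Pictures are saved under pics/ and viewed, about 8 in all and at most 12, crops included, and the job is handed in when it is done.

Besides the shell and the picture viewer there is one more tool, called after ">>>" as a command line: name --argument value ..., lists and objects as JSON in quotes. move_arm: Moves the arm, as the interface text tells. Its arguments: {"type":"object","properties":{"rows":{"type":"array","items":{"type":"array"}},"grip_force":{"type":"number"}},"required":["rows"]}

```bash
ls; mkdir -p pics; cat > h.py <<'E'
import numpy as np, cv2
from station import telemetry, eyes, hand_in, models, arm
def ray(c,uv):
    d=np.array(c['orientation'])@np.linalg.inv(c['K'])@np.array([uv[0],uv[1],1.]);return np.array(c['eye']),d
def at_z(c,uv,z):
    e,d=ray(c,uv);return e+d*(z-e[2])/d[2]
def proj(c,p):
    q=np.array(c['K'])@(np.array(c['orientation']).T@(np.array(p)-np.array(c['eye'])));return q[:2]/q[2]
def save(c,n): cv2.imwrite('pics/'+n,c['pixels'][:,:,::-1])
E
python3 - <<'E'
from h import *
s=telemetry.get_state();print(s,arm.tip_extent)
Z={'level':0.006,'level_top':.04,'pan_centre':.074,'knob_grip':.076,'tote':0,'scale':0,'bubble':.04,'foot_base':0,'label_roll_a':0,'biscuits':0}
for n in('scene','top'):
    c=eyes.capture(n);save(c,n+'0.png');print(n,c['eye'],c['K'][0][0])
    for t in Z:
        for m in models.mark_of(n,t)[:3]:
            print(t,np.round(m['position'],1),round(m['conf'],2),np.round(at_z(c,m['position'],Z[t]),4))
E
```

```text
pics
{'time': 0.0, 'joints': array([ 1.13748345e+00,  5.28474646e-01,  1.43391064e+00, -1.95245925e-05,
        1.18138177e+00, -1.78524189e-01]), 'joint_vel': array([-0.00123035,  0.00133155, -0.00094266,  0.00033358,  0.00027538,
       -0.00040325]), 'joint_efforts': array([ 1.81889891e-04, -4.40026259e+01, -1.76598483e+01,  6.34381059e-02,
        5.80447877e-02, -1.30965559e-04]), 'ee_pos': array([0.15722036, 0.60418442, 0.24056373]), 'orientation': array([[ 2.52032771e-01,  9.67718285e-01, -8.96594545e-04],
       [ 9.67716327e-01, -2.52034096e-01, -1.98102848e-03],
       [-2.14304988e-03, -3.68365083e-04, -9.99997636e-01]]), 'ft_force': array([-0.2398272 ,  0.39727764,  0.31631874]), 'moment': array([ 0.00567684, -0.0202039 ,  0.01734717]), 'gripper_width': 0.08703079136584299} 0.019
scene [ 1.07186088 -0.46671453  0.69306332] 402.07190353856265
level [211.3 291.2] 0.82 [ 0.4967 -0.2678  0.006 ]
level [141.1 232. ] 0.62 [ 0.2102 -0.3059  0.006 ]
level_top [208.9 281.6] 0.9 [ 0.4991 -0.2685  0.04  ]
level_top [138.  221.1] 0.59 [ 0.2084 -0.3035  0.04  ]
pan_centre [346.7 203.1] 0.66 [0.5302 0.1058 0.074 ]
tote [213.3 302.9] 0.93 [ 0.5224 -0.2787  0.    ]
scale [343.1 224.8] 0.58 [0.5243 0.1031 0.    ]
scale [354.4 148.9] 0.39 [0.2733 0.3997 0.    ]Traceback (most recent call last):
  File "<stdin>", line 7, in <module>
ValueError: it knows: biscuits, foot_base, knob_grip, label_roll, level, level_top, pan_centre, scale, tote
```

```bash
python3 - <<'E'
from h import *
Z={'level':0.006,'level_top':.04,'pan_centre':.074,'knob_grip':.076,'tote':0,'scale':0,'foot_base':0,'label_roll':0,'biscuits':0}
ims=[]
for n in('scene','top'):
    c=eyes.capture(n);save(c,n+'0.png');print(n,c['eye'],c['K'][0][0])
    for t in Z:
        for m in models.mark_of(n,t)[:3]:
            print(t,np.round(m['position'],1),round(m['conf'],2),np.round(at_z(c,m['position'],Z[t]),4))
E
```

```text
scene [ 1.07186088 -0.46671453  0.69306332] 402.07190353856265
level [141.4 233.4] 0.85 [ 0.2159 -0.3075  0.006 ]
level [210.4 290.8] 0.77 [ 0.4944 -0.2687  0.006 ]
level_top [210.3 282.4] 0.7 [ 0.503  -0.2674  0.04  ]
level_top [142.8 220. ] 0.65 [ 0.2122 -0.2928  0.04  ]
pan_centre [344.3 202.5] 0.61 [0.5245 0.103  0.074 ]
knob_grip [398.9 174.9] 0.76 [0.5374 0.297  0.076 ]
tote [215.3 301.9] 0.87 [ 0.5228 -0.2742 -0.    ]
tote [346.  204.4] 0.66 [0.4683 0.1687 0.    ]
scale [344.4 226.2] 0.91 [0.5305 0.1018 0.    ]
foot_base [394.7 196.5] 0.59 [0.5339 0.2976 0.    ]
label_roll [417.8 281.3] 0.74 [0.7713 0.0951 0.    ]
label_roll [367.  316.8] 0.6 [ 0.7615 -0.0592  0.    ]
biscuits [348.9 152. ] 0.78 [0.2753 0.3718 0.    ]
top [0.42379397 0.02847732 0.99444022] 377.8031628263509
level [430.7 196.7] 0.76 [ 0.5009 -0.2683  0.006 ]
level [447.  312.3] 0.75 [ 0.2029 -0.2959  0.006 ]
level [284.8 185.3] 0.63 [0.5395 0.1148 0.006 ]
level_top [432.3 192.7] 0.89 [ 0.5084 -0.2626  0.04  ]
level_top [450.8 316.9] 0.63 [ 0.1991 -0.2936  0.04  ]
pan_centre [286.  188.3] 0.81 [0.5241 0.106  0.074 ]
knob_grip [212.4 182.7] 0.73 [0.5415 0.2853 0.076 ]
knob_grip [429.8 194.1] 0.66 [ 0.5019 -0.2454  0.076 ]
tote [435.2 191.5] 0.74 [ 0.5149 -0.2827  0.    ]
tote [284.2 186.2] 0.74 [0.5378 0.1169 0.    ]
tote [439.6 184.7] 0.6 [ 0.5328 -0.2953  0.    ]
scale [287.2 189.6] 0.65 [0.5286 0.1091 0.    ]
foot_base [288.7 192.1] 0.68 [0.5219 0.1053 0.    ]
foot_base [219.6 187.3] 0.67 [0.5386 0.2875 0.    ]
label_roll [288.1  98.3] 0.58 [0.7764 0.103  0.    ]
label_roll [289.  191.8] 0.44 [0.5226 0.1045 0.    ]
biscuits [179.2 290.4] 0.68 [0.2734 0.3914 0.    ]
```

View pics/scene0.png

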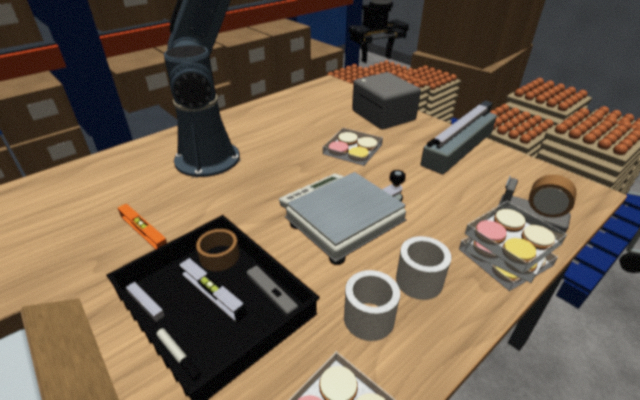

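View pics/top0.png

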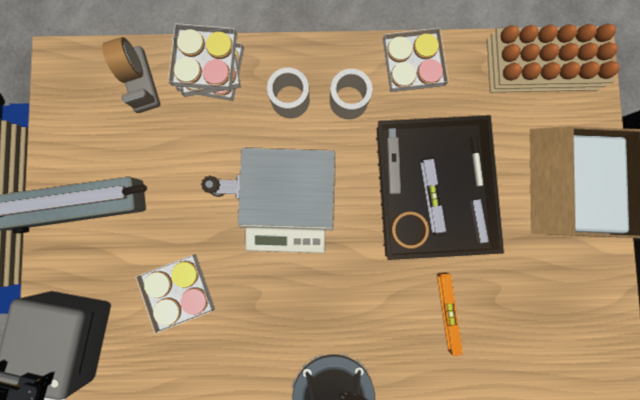

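The scene picture shows the aluminium level in the tote at (210,285), the orange look-alike outside it, and the knob at (398,178). The top picture shows the level at (433,196), the pan at (287,189) and the knob at (211,185). I'll refine these by segmentation.

```bash
cat >> h.py <<'E'
def rect(c,box,lo,hi,z,fn=None):
    u0,v0,u1,v1=box
    hsv=cv2.cvtColor(c['pixels'],cv2.COLOR_RGB2HSV)
    m=cv2.inRange(hsv,np.array(lo),np.array(hi));k=np.zeros_like(m);k[v0:v1,u0:u1]=m[v0:v1,u0:u1]
    n,l,s,_=cv2.connectedComponentsWithStats(k);i=1+np.argmax(s[1:,4])
    v,u=np.nonzero(l==i)
    w=np.array([at_z(c,p,z)[:2] for p in np.c_[u,v]])
    (cx,cy),(a,b),_=r=cv2.minAreaRect((w*1000).astype(np.float32));bp=cv2.boxPoints(r)/1000
    e=bp[1]-bp[0];f=bp[2]-bp[1];L=e if e@e>f@f else f
    return np.array([cx,cy])/1000,sorted([a,b]),np.degrees(np.arctan2(L[1],L[0])),w.mean(0)
def delta(p,R):
    """shift (tool axes) and rotvec from the present pose to pose p,R"""
    from scipy.spatial.transform import Rotation as Ro
    s=telemetry.get_state();R0=s['orientation']
    return np.round(R0.T@(np.array(p)-s['ee_pos']),4),np.round(Ro.from_matrix(R0.T@R).as_rotvec(),4)
def down(a):
    """tool down, tool x at yaw a (deg)"""
    a=np.radians(a);x=np.array([np.cos(a),np.sin(a),0]);z=np.array([0,0,-1.]);return np.c_[x,np.cross(z,x),z]
E
python3 - <<'E'
from h import *
c=eyes.capture('top')
print('level',rect(c,(418,150,446,242),(0,0,90),(179,255,255),.04))
im=c['pixels'];print(im[180,270],im[240,290],im[180,345],im[165,430],im[223,436],im[195,415],im[160,240],im[187,228])
print('pan',rect(c,(230,140,345,230),(85,20,60),(125,120,220),.074))
print('knob',rect(c,(198,172,222,198),(0,0,0),(179,255,70),.086))
for y in (0,82.6,-97.4,172.6):
  print(y,delta([.505,-.265,.2],down(y)))
E
```

```text
level (array([ 0.50129449, -0.26308615]), [36.8448486328125, 189.0562744140625], np.float32(6.9093623), array([ 0.50026761, -0.26273912]))
[138 145 146] [220 219 202] [190 155 110] [175 176 185] [176 177 186] [56 51 47] [178 151 116] [173 173 179]Traceback (most recent call last):
  File "<stdin>", line 5, in <module>
  File "h.py", line 14, in rect
    n,l,s,_=cv2.connectedComponentsWithStats(k);i=1+np.argmax(s[1:,4])
                                                    ~~~~~~~~~^^^^^^^^^
    return _wrapfunc(a, 'argmax', axis=axis, out=out, **kwds)
    return bound(*args, **kwds)
ValueError: attempt to get argmax of an empty sequence
```

```bash
python3 - <<'E'
from h import *
c=eyes.capture('top')
print('pan',rect(c,(241,140,345,228),(80,8,100),(125,60,172),.074))
print('knob',rect(c,(198,172,222,198),(0,0,0),(179,255,70),.086))
for y in (0,97,-83):
  print(y,delta([.501,-.263,.2],down(y)))
print(telemetry.get_state()['time'])
E
```

```text
pan (array([0.52753314, 0.1064476 ]), [183.5371856689453, 222.79379272460938], np.float32(87.0273), array([0.52698726, 0.105871  ]))
knob (array([0.53604089, 0.28828894]), [36.6929931640625, 38.57497024536133], np.float32(-89.94617), array([0.53563449, 0.28577169]))
0 (array([-0.7532,  0.5511,  0.0416]), array([-0.   , -0.   ,  1.316]))
97 (array([-0.7532,  0.5511,  0.0416]), array([-0.    , -0.    , -0.3769]))
-83 (array([-0.7532,  0.5511,  0.0416]), array([-0.    ,  0.    ,  2.7646]))
1.45
```

```bash
cat >> h.py <<'E'
def rows(wps,step=.055,ang=.17,grip=1):
    """print rows through waypoints (p, yaw_deg) - shift given in the frame before the turn; yaw taken as continuous"""
    s=telemetry.get_state();p=s['ee_pos'];R=s['orientation'];y=np.degrees(np.arctan2(R[1,0],R[0,0]))
    out=[]
    for q,yq in wps:
        q=np.array(q);n=max(1,int(np.ceil(max(np.linalg.norm(q-p)/step,abs(np.radians(yq-y))/ang))))
        for i in range(n):
            a=(q-p)/n;Ri=down(y+(yq-y)*i/n)
            out.append([list(map(float,np.round(Ri.T@a,4))),[0,0,round(float(-np.radians(yq-y)/n),4)],grip])
        p,y=q,yq
    for k in range(0,len(out),8):print(str(out[k:k+8]).replace(' ',''))
E
python3 - <<'E'
from h import *
rows([([.40,.30,.22],10),([.501,-.263,.20],-83)])
E
```

```text
[[[-0.0292,0.0389,0.0027],[0,0,0.1427],1],[[-0.0234,0.0427,0.0027],[0,0,0.1427],1],[[-0.0171,0.0456,0.0027],[0,0,0.1427],1],[[-0.0104,0.0476,0.0027],[0,0,0.1427],1],[[-0.0036,0.0486,0.0027],[0,0,0.1427],1],[[0.0034,0.0486,0.0027],[0,0,0.1427],1],[[0.0103,0.0476,0.0027],[0,0,0.1427],1],[[0.0169,0.0457,0.0027],[0,0,0.1427],1]]
[[[0.0002,0.052,0.0018],[0,0,0.1476],1],[[0.0078,0.0514,0.0018],[0,0,0.1476],1],[[0.0153,0.0497,0.0018],[0,0,0.1476],1],[[0.0224,0.0469,0.0018],[0,0,0.1476],1],[[0.0291,0.0431,0.0018],[0,0,0.1476],1],[[0.0351,0.0384,0.0018],[0,0,0.1476],1],[[0.0404,0.0328,0.0018],[0,0,0.1476],1],[[0.0447,0.0265,0.0018],[0,0,0.1476],1]]
[[[0.0481,0.0196,0.0018],[0,0,0.1476],1],[[0.0505,0.0123,0.0018],[0,0,0.1476],1],[[0.0518,0.0048,0.0018],[0,0,0.1476],1]]
```

>>> move_arm --rows '[[[-0.029,0.039,0.003],[0,0,0.143],1],[[-0.023,0.043,0.003],[0,0,0.143],1],[[-0.017,0.046,0.003],[0,0,0.143],1],[[-0.01,0.048,0.003],[0,0,0.143],1],[[-0.004,0.049,0.003],[0,0,0.143],1],[[0.003,0.049,0.003],[0,0,0.143],1],[[0.01,0.048,0.003],[0,0,0.143],1],[[0.017,0.046,0.003],[0,0,0.143],1]]'

```text
time: 2.45
ee_pos: [0.4024, 0.2969, 0.2177]
orientation: [[0.986, 0.167, 0.001], [0.167, -0.986, 0.0], [0.001, -0.0, -1.0]]
ft_force: [-0.0, -0.2, 0.2]
gripper_width: 0.0869
```

>>> move_arm --rows '[[[0,0.052,0.002],[0,0,0.148],1],[[0.008,0.051,0.002],[0,0,0.148],1],[[0.015,0.05,0.002],[0,0,0.148],1],[[0.022,0.047,0.002],[0,0,0.148],1],[[0.029,0.043,0.002],[0,0,0.148],1],[[0.035,0.038,0.002],[0,0,0.148],1],[[0.04,0.033,0.002],[0,0,0.148],1],[[0.045,0.027,0.002],[0,0,0.148],1]]'

```text
time: 3.45
ee_pos: [0.4722, -0.1133, 0.2018]
orientation: [[0.526, -0.851, 0.001], [-0.851, -0.526, -0.0], [0.001, -0.001, -1.0]]
ft_force: [0.2, 0.6, 0.2]
gripper_width: 0.0871
```

>>> move_arm --rows '[[[0.048,0.02,0.002],[0,0,0.148],1],[[0.051,0.012,0.002],[0,0,0.148],1],[[0.052,0.005,0.002],[0,0,0.148],1],[[0,0,0],[0,0,0],1]]'

```text
time: 3.95
ee_pos: [0.4995, -0.2703, 0.1956]
orientation: [[0.11, -0.994, 0.003], [-0.994, -0.11, -0.003], [0.003, -0.002, -1.0]]
ft_force: [0.5, 0.5, 0.6]
gripper_width: 0.0871
```

```bash
python3 - <<'E'
from h import *
s=telemetry.get_state();print(s['time'],s['ee_pos'],s['orientation'])
c=eyes.capture('wrist');save(c,'w1.png');print(c['eye'],c['K'][0][0])
for t,z in(('level_top',.04),('level',.006)):
  for m in models.mark_of('wrist',t):print(t,m['position'],m['conf'],at_z(c,m['position'],z))
E
```

```text
3.95 [ 0.49953449 -0.27026234  0.19564675] [[ 0.1100634  -0.99392108  0.00263258]
 [-0.99391971 -0.11007076 -0.0028341 ]
 [ 0.00310664 -0.00230464 -0.99999252]]
[ 0.57747393 -0.26163529  0.33992504] 277.4995655450188
level_top [318.3, 186.2] 0.55 [ 0.50401799 -0.26776608  0.04      ]
level [321.5, 183.5] 0.74 [ 0.49953094 -0.2720209   0.006     ]
```

View pics/w1.png

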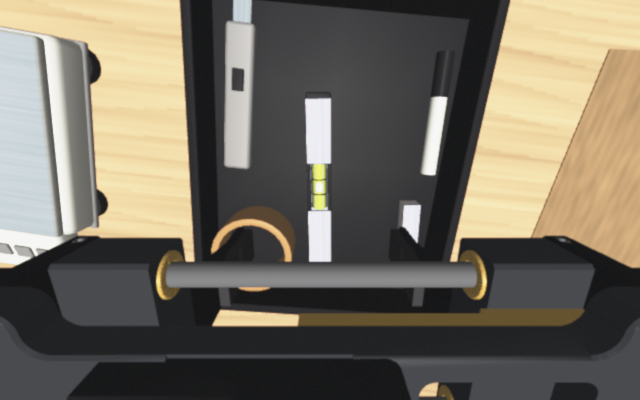

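```bash
python3 - <<'E'
from h import *
c=eyes.capture('wrist')
v,u=np.nonzero(c['pixels'][95:262,300:338].min(2)>140);P=np.array([at_z(c,(a+300,b+95),.04)[:2] for a,b in zip(u,v)])
# centre line: per-row mid
mid=np.array([at_z(c,((u[v==k].min()+u[v==k].max())/2+300,k+95),.04)[:2] for k in range(4,160) if (v==k).sum()>12])
f=np.polyfit(mid[:,0],mid[:,1],1);print('yaw',np.degrees(np.arctan(f[0])))
for r in (94,98,163,187,211):print(r,at_z(c,(319,r),.04))
print('y at .505',np.polyval(f,.505), 'tcp px',proj(c,telemetry.get_state()['ee_pos']))
rows([([.503,np.polyval(f,.503),.07],np.degrees(np.arctan(f[0]))-90)])
E
```

```text
yaw 6.986768147163314
94 [ 0.59727555 -0.25143988  0.04      ]
98 [ 0.59348273 -0.25187089  0.04      ]
163 [ 0.52749459 -0.25936973  0.04      ]
187 [ 0.50085322 -0.26239724  0.04      ]
211 [ 0.47283464 -0.26558125  0.04      ]
y at .505 -0.26841214001866387 tcp px [319.38096497 258.33180589]
[[[0.0017,-0.0016,0.0418],[0,0,-0.0019],1],[[0.0017,-0.0015,0.0418],[0,0,-0.0019],1],[[0.0017,-0.0015,0.0418],[0,0,-0.0019],1]]
```

```bash
python3 - <<'E'
from h import *
c=eyes.capture('wrist')
g=c['pixels'].min(2)
for r in (105,125,145,155,220,240,255):
  k=np.nonzero(g[r,295:345]>120)[0]+295
  print(r,k.min(),k.max(),len(k),at_z(c,((k.min()+k.max())/2,r),.04)[:2])
print(c['orientation'])
E
```

```text
105 312 338 27 [ 0.58754757 -0.25821866]
125 313 337 25 [ 0.56788046 -0.26058982]
145 313 337 25 [ 0.54742253 -0.26305632]
155 313 337 25 [ 0.53688195 -0.26432714]
220 314 336 23 [ 0.46278141 -0.27326103]
240 314 336 23 [ 0.43782734 -0.2762696 ]
255 295 336 24 [ 0.41704833 -0.26731874]
[[ 0.11557393 -0.95275459 -0.28089387]
 [-0.99329785 -0.11126315 -0.03130314]
 [-0.00142893  0.2826291  -0.95922821]]
```

```bash
python3 - <<'E'
from h import *
c=eyes.capture('wrist');s=telemetry.get_state();print(s['time'],s['ee_pos'],c['eye'],s['joint_vel'])
g=c['pixels'].min(2)
mid=[]
for r in list(range(103,160,4))+list(range(215,245,4)):
  k=np.nonzero(g[r,300:345]>120)[0]+300;mid.append(at_z(c,((k.min()+k.max())/2,r),.04)[:2])
mid=np.array(mid);f=np.polyfit(mid[:,0],mid[:,1],1);y=np.degrees(np.arctan(f[0]));print(y,np.polyval(f,.5))
for r in range(88,100):print(r,g[r,325],at_z(c,(325,r),.04)[0],end=';')
print([ (r,g[r,325]) for r in (155,158,160,162,164,166,208,210,212,214)])
c2=eyes.capture('top')
for p in mid[[0,5,-1]]:print(p,proj(c2,[*p,.04]))
rows([([.5,np.polyval(f,.5),.075],y-90)])
E
```

```text
4.25 [ 0.49813177 -0.26417866  0.19562714] [ 0.57633052 -0.25553565  0.33951864] [ 9.64670756e-07  2.14364129e-04 -6.34492165e-03 -1.77467812e-03
 -1.59976613e-03  8.56555415e-04]
6.762134896491526 -0.2687690433721487
88 75 0.6038734563069109;89 74 0.6029386922894727;90 61 0.6020021486592112;91 52 0.6010638203292177;92 61 0.6001237021931778;93 67 0.5991817891252784;94 71 0.5982380759801147;95 70 0.5972925575925964;96 100 0.5963452287778536;97 205 0.5953960843311419;98 235 0.5944451190277472;99 237 0.5934923276228897;[(155, np.uint8(237)), (158, np.uint8(237)), (160, np.uint8(237)), (162, np.uint8(217)), (164, np.uint8(129)), (166, np.uint8(126)), (208, np.uint8(157)), (210, np.uint8(221)), (212, np.uint8(237)), (214, np.uint8(237))]
[ 0.5896628  -0.25784314] [428.90831741 161.14198808]
[ 0.57012395 -0.26073154] [430.39700693 168.66888691]
[ 0.43412465 -0.27665743] [439.25359136 221.8252161 ]
[[[0.0015,-0.0004,0.0402],[0,0,-0.0004],1],[[0.0015,-0.0004,0.0402],[0,0,-0.0004],1],[[0.0015,-0.0004,0.0402],[0,0,-0.0004],1]]
```

The wrist picture shows the level along column 319 with its vial at (319,187). It was taken before the arm had settled. After settling, the level reads (0.500, -0.268) with a yaw of 6.8°. Next I descend and grip.

>>> move_arm --rows '[[[0.001,-0.001,0.045],[0,0,0],1],[[0.001,-0.001,0.045],[0,0,0],0.8],[[0.001,0,0.04],[0,0,0],0.8],[[0,0,0.025],[0,0,0],0.7],[[0,0,0.01],[0,0,0],0.7],[[0,0,0],[0,0,0],0.5]]' --grip_force 25

```text
time: 5.05
ee_pos: [0.5008, -0.268, 0.0305]
orientation: [[0.115, -0.993, -0.0], [-0.993, -0.115, 0.0], [-0.0, 0.0, -1.0]]
ft_force: [0.1, -0.6, -0.4]
gripper_width: 0.0566
```

>>> move_arm --rows '[[[0,0,0],[0,0,0],0],[[0,0,0],[0,0,0],0],[[0,0,0],[0,0,0],0],[[0,0,0],[0,0,0],0]]'

```text
time: 5.55
ee_pos: [0.501, -0.2687, 0.0313]
orientation: [[0.115, -0.993, 0.001], [-0.993, -0.115, -0.001], [0.001, -0.001, -1.0]]
ft_force: [-1.0, -0.5, 4.1]
gripper_width: 0.0254
```

```bash
python3 - <<'E'
from h import *
s=telemetry.get_state();print(s['time'],s['ee_pos'],s['ft_force'],s['gripper_width'])
print(np.degrees(np.arctan2(*s['orientation'][[1,0],0])))
p=s['ee_pos']
rows([([p[0],p[1],.18],-83),([.527,.106,.18],-3)],grip=0,step=.05)
E
```

```text
5.55 [ 0.5010087  -0.26868412  0.03125073] [-1.02808157 -0.5183337   4.08407689] 0.0254192973931603
-83.41739600133762
[[[0.0,0.0,-0.0496],[0,0,-0.0024],0],[[0.0,0.0,-0.0496],[0,0,-0.0024],0],[[0.0,0.0,-0.0496],[0,0,-0.0024],0],[[-0.041,-0.0079,0.0],[0,0,-0.1551],0],[[-0.0393,-0.0142,0.0],[0,0,-0.1551],0],[[-0.0366,-0.0201,0.0],[0,0,-0.1551],0],[[-0.033,-0.0255,0.0],[0,0,-0.1551],0],[[-0.0287,-0.0303,0.0],[0,0,-0.1551],0]]
[[[-0.0237,-0.0344,0.0],[0,0,-0.1551],0],[[-0.0181,-0.0376,0.0],[0,0,-0.1551],0],[[-0.0121,-0.0399,0.0],[0,0,-0.1551],0],[[-0.0058,-0.0413,0.0],[0,0,-0.1551],0]]
```

>>> move_arm --rows '[[[0,0,-0.02],[0,0,0],0],[[0,0,-0.05],[0,0,0],0],[[0,0,-0.05],[0,0,0],0],[[0,0,-0.03],[0,0,0],0],[[-0.03,-0.006,0],[0,0,-0.11],0],[[-0.041,-0.011,0],[0,0,-0.155],0],[[-0.038,-0.018,0],[0,0,-0.155],0],[[-0.035,-0.024,0],[0,0,-0.155],0]]'

```text
time: 6.55
ee_pos: [0.5094, -0.1098, 0.1799]
orientation: [[0.64, -0.769, -0.002], [-0.769, -0.64, 0.001], [-0.002, 0.001, -1.0]]
ft_force: [1.3, 0.5, -3.6]
gripper_width: 0.0259
```

```bash
python3 - <<'E'
from h import *
s=telemetry.get_state();print(s['gripper_width'],s['ft_force'])
rows([([.527,.106,.18],-3)],grip=0,step=.042)
E
```

```text
0.025851312121749542 [ 1.33677865  0.46168634 -3.63216337]
[[[-0.0258,-0.0253,-0.0],[0,0,-0.1374],0],[[-0.0221,-0.0286,-0.0],[0,0,-0.1374],0],[[-0.0179,-0.0313,-0.0],[0,0,-0.1374],0],[[-0.0135,-0.0335,-0.0],[0,0,-0.1374],0],[[-0.0088,-0.035,-0.0],[0,0,-0.1374],0],[[-0.0039,-0.0359,-0.0],[0,0,-0.1374],0]]
```

>>> move_arm --rows '[[[-0.026,-0.025,0],[0,0,-0.137],0],[[-0.022,-0.029,0],[0,0,-0.137],0],[[-0.018,-0.031,0],[0,0,-0.137],0],[[-0.013,-0.033,0],[0,0,-0.137],0],[[-0.009,-0.035,0],[0,0,-0.137],0],[[-0.004,-0.03,0],[0,0,-0.1],0],[[0,0,0],[0,0,0],0],[[0,0,0],[0,0,0],0]]'

```text
time: 7.55
ee_pos: [0.527, 0.0979, 0.18]
orientation: [[0.995, -0.096, -0.001], [-0.096, -0.995, -0.0], [-0.001, 0.001, -1.0]]
ft_force: [0.1, -0.3, -3.3]
gripper_width: 0.0259
```

```bash
python3 - <<'E'
from h import *
s=telemetry.get_state();p=s['ee_pos'];print(p,np.degrees(np.arctan2(*s['orientation'][[1,0],0])))
c=eyes.capture('wrist');save(c,'w2.png')
for n in('scene','top','wrist'):
  c=eyes.capture(n)
  for t,z in(('pan_centre',.074),('knob_grip',.076),('level_top',p[2]+.009)):
    for m in models.mark_of(n,t)[:2]:print(n,t,np.round(m['position'],1),round(m['conf'],2),np.round(at_z(c,m['position'],z),4))
E
```

```text
[0.52696797 0.09788756 0.18003601] -5.512641763760151
scene pan_centre [346.7 202.7] 0.89 [0.529  0.1069 0.074 ]
scene knob_grip [399.3 174. ] 0.61 [0.5353 0.3012 0.076 ]
scene level_top [346.8 167.1] 0.8 [0.5364 0.0928 0.189 ]
top knob_grip [212.9 184.2] 0.46 [0.5378 0.2841 0.076 ]
top level_top [452.8 314.8] 0.74 [ 0.2384 -0.2477  0.189 ]
wrist level_top [319.9 264.7] 0.75 [0.5284 0.097  0.189 ]
```

View pics/w2.png

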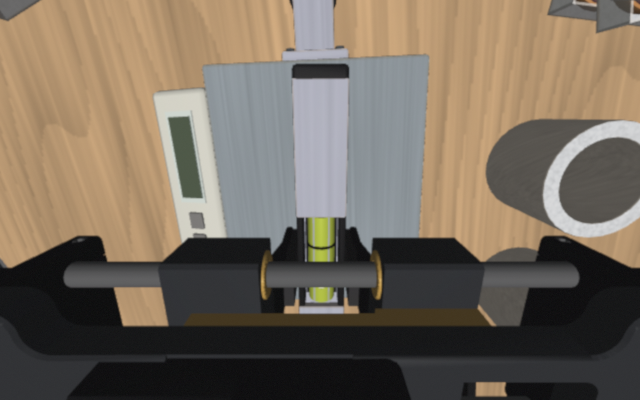

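The wrist picture shows the held level with its end cap at (321,70), the pan's far corners at (205,66) and (428,55), and the side edges running to (228,240) and (418,240). I'll compute the pan frame from these.

```bash
python3 - <<'E'
from h import *
c=eyes.capture('wrist');s=telemetry.get_state()
P=[at_z(c,p,.074)[:2] for p in((205,66),(428,55),(228,240),(418,240))];print(np.round(P,4))
w=P[1]-P[0];print('w',np.linalg.norm(w),np.degrees(np.arctan2(w[1],w[0])))
for a,b in((0,2),(1,3)):
  d=P[a]-P[b];print('edge',np.degrees(np.arctan2(d[1],d[0])))
y=np.radians(87.2);d=np.array([np.cos(y),np.sin(y)])
print('centre',(P[0]+P[1])/2-.115*d, 'side mid', (P[2]+P[3])/2)
print('level end', at_z(c,(321,66),.189), at_z(c,(321,217),.189), at_z(c,(321,308),.189), s['ee_pos'])
E
```

```text
[[0.445  0.2239]
 [0.6283 0.2144]
 [0.4341 0.0674]
 [0.6204 0.0494]]
w 0.18350387055841783 -2.955312239815135
edge 86.00764081371743
edge 87.28047658605033
centre [0.53101634 0.10427943] side mid [0.52725449 0.05839136]
level end [0.53854698 0.19640658 0.189     ] [0.53163553 0.12492869 0.189     ] [0.52626265 0.06936261 0.189     ] [0.52759155 0.0981637  0.18058066]
```

```bash
python3 - <<'E'
from h import *
print(delta([.5285,.106,.108],down(-3)))
E
```

```text
(array([ 0.0002, -0.0079,  0.0726]), array([ 0.    , -0.    , -0.0437]))
```

>>> move_arm --rows '[[[0,-0.004,0.035],[0,0,-0.022],0],[[0,-0.004,0.028],[0,0,-0.022],0],[[0,0,0.01],[0,0,0],0],[[0,0,0],[0,0,0],0],[[0,0,0],[0,0,0],0]]'

```text
time: 8.88
ee_pos: [0.5292, 0.106, 0.1085]
orientation: [[0.999, -0.052, 0.002], [-0.052, -0.999, -0.0], [0.002, -0.0, -1.0]]
ft_force: [0.9, 0.5, -3.9]
gripper_width: 0.0257
```

>>> move_arm --rows '[[[0,0,0.002],[0,0,0],0],[[0,0,0.002],[0,0,0],0],[[0,0,0.002],[0,0,0],0],[[0,0,0.001],[0,0,0],0]]'

```text
time: 9.38
ee_pos: [0.5282, 0.1061, 0.1004]
orientation: [[0.999, -0.052, -0.0], [-0.052, -0.999, 0.0], [-0.0, -0.0, -1.0]]
ft_force: [-0.1, 0.3, -4.6]
gripper_width: 0.0261
```

>>> move_arm --rows '[[[0,0,0.001],[0,0,0],0],[[0,0,0],[0,0,0],0]]'

```text
time: 9.62
ee_pos: [0.5282, 0.1062, 0.0995]
orientation: [[0.999, -0.052, -0.0], [-0.052, -0.999, 0.0], [-0.0, 0.0, -1.0]]
ft_force: [0.2, -1.2, -3.4]
gripper_width: 0.0258
```

>>> move_arm --rows '[[[0,0,0.0005],[0,0,0],0],[[0,0,0.0005],[0,0,0],0],[[0,0,0],[0,0,0],0]]'

```text
time: 10.0
ee_pos: [0.5284, 0.1062, 0.0988]
orientation: [[0.999, -0.052, 0.0], [-0.052, -0.999, 0.0], [0.0, -0.0, -1.0]]
ft_force: [-0.6, 0.8, -1.4]
gripper_width: 0.0258
```

>>> move_arm --rows '[[[0,0,0.0005],[0,0,0],0],[[0,0,0],[0,0,0],0]]'

```text
time: 10.25
ee_pos: [0.5285, 0.1062, 0.0984]
orientation: [[0.999, -0.052, 0.001], [-0.052, -0.999, 0.0], [0.001, -0.0, -1.0]]
ft_force: [-1.0, 1.1, 1.3]
gripper_width: 0.0256
```

>>> move_arm --rows '[[[0,0,0],[0,0,0],0.35],[[0,0,0],[0,0,0],0.4],[[0,0,0],[0,0,0],0.5],[[0,0,0],[0,0,0],0.6],[[0,0,-0.03],[0,0,0],0.8],[[0,0,-0.05],[0,0,0],1],[[0,0,-0.04],[0,0,0],1],[[0,0,0],[0,0,0],1]]'

```text
time: 11.25
ee_pos: [0.5305, 0.1062, 0.2214]
orientation: [[0.999, -0.052, 0.008], [-0.052, -0.999, -0.0], [0.008, -0.0, -1.0]]
ft_force: [-0.4, 0.1, -0.1]
gripper_width: 0.0828
```

```bash
python3 - <<'E'
from h import *
s=telemetry.get_state();print(s['time'],s['ee_pos'])
c=eyes.capture('wrist');save(c,'w3.png')
print(proj(c,[.5285,.106,.108]))
for t,z in(('level_top',.108),('level',.074),('knob_grip',.076)):
    for m in models.mark_of('wrist',t)[:2]:print(t,np.round(m['position'],1),round(m['conf'],2),np.round(at_z(c,m['position'],z),4))
rows([([.545,.19,.23],-3)])
E
```

```text
11.25 [0.53052405 0.10620839 0.22136511]
[316.42046277 199.83562848]
level_top [317.9 203.6] 0.63 [0.5297 0.1021 0.108 ]
level [319.9 192.9] 0.86 [0.5319 0.1035 0.074 ]
[[[0.0068,-0.0424,-0.0067],[0,0,0.0001],1],[[0.0067,-0.0424,-0.0067],[0,0,0.0001],1]]
```

View pics/w3.png

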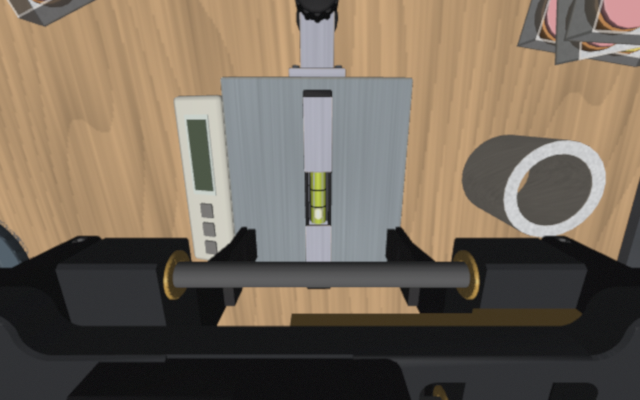

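The wrist picture shows the level lying centred on the pan along column 317. Its vial spans rows 172–226 and the bubble is at (318,214), so the fixed-feet side is high. The knob at (317,5) must turn clockwise. I'll measure the bubble and rise for a view of the knob.

```bash
cat >> h.py <<'E'
def bubble(c,ctr=None,col=None,span=(165,232)):
    """profile along the vial: prints row, rgb, world y at z=.106"""
    for r in range(*span):
        px=c['pixels'][r,col-2:col+3].mean(0).astype(int);print(r,*px,round(at_z(c,(col,r),.106)[1]*1000,1),end=' | ')
    print()
E
python3 - <<'E'
from h import *
for i in range(1):
  c=eyes.capture('wrist');bubble(c,col=318)
print(telemetry.get_state()['time'])
R=(delta([.535,.25,.25],down(60)));print(R)
rows([([.54,.285,.24],158)],ang=.18)
E
```

```text
165 169 170 182 140.2 | 166 169 170 182 139.3 | 167 169 170 182 138.4 | 168 169 170 182 137.4 | 169 169 170 182 136.5 | 170 168 170 182 135.6 | 171 167 168 178 134.6 | 172 154 155 148 133.7 | 173 147 153 103 132.7 | 174 149 158 83 131.8 | 175 150 159 82 130.8 | 176 149 159 82 129.9 | 177 149 159 82 128.9 | 178 149 159 82 128.0 | 179 149 158 82 127.0 | 180 149 159 82 126.1 | 181 149 159 82 125.1 | 182 149 159 82 124.2 | 183 149 159 81 123.2 | 184 149 159 82 122.2 | 185 148 158 81 121.3 | 186 149 159 82 120.3 | 187 149 159 82 119.3 | 188 149 159 82 118.3 | 189 141 150 78 117.4 | 190 103 110 59 116.4 | 191 79 85 46 115.4 | 192 124 132 75 114.4 | 193 147 156 89 113.4 | 194 149 159 91 112.5 | 195 149 158 91 111.5 | 196 149 158 91 110.5 | 197 148 157 91 109.5 | 198 148 158 91 108.5 | 199 149 157 91 107.5 | 200 147 156 91 106.5 | 201 147 156 91 105.5 | 202 147 155 91 104.5 | 203 147 155 90 103.5 | 204 146 155 90 102.5 | 205 145 153 90 101.5 | 206 133 141 85 100.4 | 207 96 102 64 99.4 | 208 84 89 51 98.4 | 209 124 130 84 97.4 | 210 146 151 105 96.4 | 211 153 158 110 95.4 | 212 156 161 110 94
[... 499 characters left out ...]
0.0033, -1.0993]))
[[[0.0002,-0.0112,-0.0015],[0,0,-0.1756],1],[[0.0022,-0.011,-0.0015],[0,0,-0.1756],1],[[0.0041,-0.0104,-0.0015],[0,0,-0.1756],1],[[0.0058,-0.0096,-0.0015],[0,0,-0.1756],1],[[0.0074,-0.0084,-0.0015],[0,0,-0.1756],1],[[0.0088,-0.007,-0.0015],[0,0,-0.1756],1],[[0.0099,-0.0053,-0.0015],[0,0,-0.1756],1],[[0.0106,-0.0035,-0.0015],[0,0,-0.1756],1]]
[[[0.0111,-0.0016,-0.0015],[0,0,-0.1756],1],[[0.0112,0.0003,-0.0015],[0,0,-0.1756],1],[[0.011,0.0023,-0.0015],[0,0,-0.1756],1],[[0.0104,0.0042,-0.0015],[0,0,-0.1756],1],[[0.0095,0.0059,-0.0015],[0,0,-0.1756],1],[[0.0083,0.0075,-0.0015],[0,0,-0.1756],1],[[0.0069,0.0088,-0.0015],[0,0,-0.1756],1],[[0.0053,0.0099,-0.0015],[0,0,-0.1756],1]]
```

>>> move_arm --rows '[[[0,0,-0.02],[0,0,0],1],[[0,0,0],[0,0,0],1],[[0,0,0],[0,0,0],1],[[0,0,0],[0,0,0],1],[[0,0,0],[0,0,0],1],[[0,0,0],[0,0,0],1],[[0,0,0],[0,0,0],1],[[0,0,0],[0,0,0],1]]'

```text
time: 12.5
ee_pos: [0.5282, 0.1062, 0.2381]
orientation: [[0.999, -0.052, 0.0], [-0.052, -0.999, -0.0], [0.0, 0.0, -1.0]]
ft_force: [0.2, -0.5, -0.2]
gripper_width: 0.0873
```

```bash
cat >> h.py <<'E'
def meas(c,q=None):
    """level axis by bright flange, marks and bubble from pixels; q = guessed level middle (world xy)"""
    q=np.array([.5285,.106]) if q is None else np.array(q)
    d=np.array([.0515,.9987]);n=np.array([d[1],-d[0]])
    t=np.arange(-.04,.0401,.0005);o=np.arange(-.003,.0031,.001)
    uv=np.array([[proj(c,[*(q+d*a+n*b),.106]) for b in o] for a in t]).astype(np.float32)
    return t,cv2.remap(c['pixels'],uv[...,0],uv[...,1],cv2.INTER_LINEAR).astype(float),uv
E
python3 - <<'E'
from h import *
c=eyes.capture('wrist');t,I,uv=meas(c);M=I.mean(1)
print(uv[0,3],uv[-1,3])
for a,m in zip(t[::2],M[::2].astype(int)):print(round(a*1000),*m,end=' | ')
print()
m=models.mark_of('wrist','knob_grip');print(m and at_z(c,m[0]['position'],.076),m)
print(models.mark_of('wrist','foot_base'))
g=cv2.cvtColor(c['pixels'],cv2.COLOR_RGB2GRAY)[0:40,285:350]<50
v,u=np.nonzero(g);print(u.min()+285,u.max()+285,v.min(),v.max(),[np.round(at_z(c,(x+.0,y),.086),4) for x,y in((u.min()+285,10),(u.max()+285,10))])
save(c,'w4.png')
E
```

```text
[319.8284  230.27643] [319.67224 155.6063 ]
-40 172 173 185 | -39 171 173 184 | -38 171 173 184 | -37 171 173 184 | -36 171 173 184 | -35 171 173 184 | -34 171 172 184 | -33 171 172 184 | -32 171 172 184 | -31 171 173 184 | -30 172 173 184 | -29 170 170 180 | -28 161 158 164 | -27 138 134 130 | -26 132 134 114 | -25 160 166 118 | -24 169 179 98 | -23 170 181 87 | -22 169 181 88 | -21 172 181 102 | -20 180 185 131 | -19 191 194 160 | -18 198 201 176 | -17 202 204 183 | -16 203 205 184 | -15 203 206 183 | -14 204 206 183 | -13 203 206 182 | -12 202 204 179 | -11 197 199 171 | -10 180 182 151 | -9 145 147 115 | -8 107 111 72 | -7 124 133 59 | -6 163 174 75 | -5 170 182 80 | -4 171 183 80 | -3 171 183 81 | -2 171 183 81 | -1 171 183 81 | 0 171 183 81 | 1 171 183 81 | 2 171 184 81 | 3 172 184 81 | 4 172 184 81 | 5 172 184 81 | 6 171 183 81 | 7 166 177 79 | 8 143 152 71 | 9 104 110 55 | 10 126 134 61 | 11 165 176 79 | 12 172 183 81 | 13 173 184 82 | 14 173 184 82 | 15 173 184 82 | 16 172 184 82 | 17 173 185 82 | 18 173 184 82 | 19 172 185 82 | 20 173 185 82 | 21 173 185 83 | 22 173 185 84 | 23 173 185 85 | 24 174 185 85 | 25 173 184 86 | 26 163 173 93 | 27 150 155 120 | 28 155 156 160 | 29 168 169 181 | 30 170 171 183 | 31 170 171 183 | 32 170 171 183 | 33 170 171 183 | 34 170 171 183 | 35 170 171 183 | 36 170 171 183 | 37 170 171 183 | 38 170 172 184 | 39 171 172 184 | 40 171 172 184 | 
[] []
[]
299 341 0 28 [array([0.5184, 0.2788, 0.086 ]), array([0.5573, 0.2768, 0.086 ])]
```

```bash
python3 - <<'E'
from h import *
rows([([.538,.288,.21],158)],ang=.187)
E
```

```text
[[[0.0,-0.0114,0.0018],[0,0,-0.1756],1],[[0.002,-0.0112,0.0018],[0,0,-0.1756],1],[[0.0039,-0.0107,0.0018],[0,0,-0.1756],1],[[0.0057,-0.0098,0.0018],[0,0,-0.1756],1],[[0.0074,-0.0087,0.0018],[0,0,-0.1756],1],[[0.0088,-0.0073,0.0018],[0,0,-0.1756],1],[[0.0099,-0.0056,0.0018],[0,0,-0.1756],1],[[0.0107,-0.0038,0.0018],[0,0,-0.1756],1]]
[[[0.0112,-0.0019,0.0018],[0,0,-0.1756],1],[[0.0114,0.0001,0.0018],[0,0,-0.1756],1],[[0.0112,0.0021,0.0018],[0,0,-0.1756],1],[[0.0106,0.004,0.0018],[0,0,-0.1756],1],[[0.0098,0.0058,0.0018],[0,0,-0.1756],1],[[0.0086,0.0074,0.0018],[0,0,-0.1756],1],[[0.0072,0.0088,0.0018],[0,0,-0.1756],1],[[0.0055,0.01,0.0018],[0,0,-0.1756],1]]
```

>>> move_arm --rows '[[[0,-0.011,0.002],[0,0,-0.176],1],[[0.002,-0.011,0.002],[0,0,-0.176],1],[[0.004,-0.011,0.002],[0,0,-0.176],1],[[0.006,-0.01,0.002],[0,0,-0.176],1],[[0.007,-0.009,0.002],[0,0,-0.176],1],[[0.009,-0.007,0.002],[0,0,-0.176],1],[[0.01,-0.006,0.002],[0,0,-0.176],1],[[0.011,-0.004,0.002],[0,0,-0.176],1]]'

```text
time: 13.65
ee_pos: [0.5326, 0.1981, 0.222]
orientation: [[0.207, 0.978, -0.0], [0.978, -0.207, -0.0], [-0.0, -0.0, -1.0]]
ft_force: [0.5, 0.6, 0.9]
gripper_width: 0.0875
```

>>> move_arm --rows '[[[0.011,-0.002,0.002],[0,0,-0.176],1],[[0.011,0,0.002],[0,0,-0.176],1],[[0.011,0.002,0.002],[0,0,-0.176],1],[[0.011,0.004,0.002],[0,0,-0.176],1],[[0.01,0.006,0.002],[0,0,-0.176],1],[[0.009,0.007,0.002],[0,0,-0.176],1],[[0.007,0.009,0.002],[0,0,-0.176],1],[[0.005,0.01,0.002],[0,0,-0.17],1]]'

```text
time: 14.65
ee_pos: [0.5366, 0.2887, 0.2059]
orientation: [[-0.929, 0.369, -0.0], [0.369, 0.929, -0.0], [0.0, -0.0, -1.0]]
ft_force: [-0.3, -0.1, 0.3]
gripper_width: 0.0867
```

>>> move_arm --rows '[[[0,0,0],[0,0,0],1],[[0,0,0],[0,0,0],1]]'

```text
time: 14.9
ee_pos: [0.5365, 0.288, 0.206]
orientation: [[-0.926, 0.376, -0.0], [0.376, 0.926, -0.0], [0.0, -0.0, -1.0]]
ft_force: [0.5, 0.8, -0.1]
gripper_width: 0.0869
```

```bash
python3 - <<'E'
from h import *
s=telemetry.get_state();print(s['time'],s['ee_pos'],s['joints'])
c=eyes.capture('wrist');save(c,'w5.png')
p=proj(c,[.538,.288,.086]);print('expect',p)
for t,z in(('knob_grip',.076),('foot_base',0)):
    for m in models.mark_of('wrist',t)[:2]:print(t,np.round(m['position'],1),round(m['conf'],2),np.round(at_z(c,m['position'],z),4))
E
```

```text
14.9 [0.53653235 0.28802191 0.20601519] [ 3.09475278e-01  5.47083157e-01  1.50989464e+00 -2.63269931e-04
  1.08500232e+00 -2.44599280e+00]
expect [321.01063663 198.01584706]
knob_grip [323.2 197. ] 0.59 [0.5366 0.2906 0.076 ]
foot_base [320.6 181.6] 0.92 [0.5397 0.2907 0.    ]
foot_base [ 78.7 105. ] 0.44 [0.7725 0.0946 0.    ]
```

View pics/w5.png

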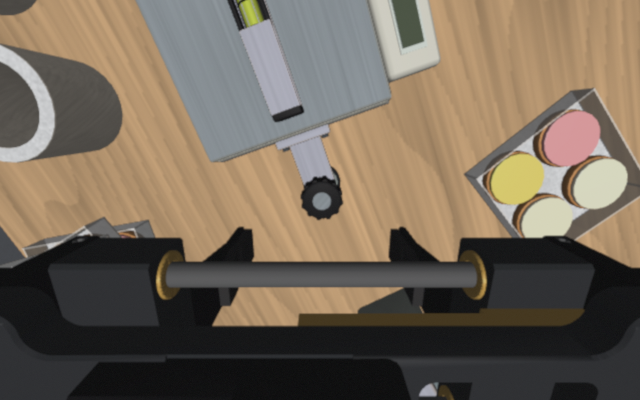

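The wrist picture shows the knob at (321,199), within about 1 mm of the computed (0.538, 0.288), with the level pointing at it. Next I descend and grip the knob.

>>> move_arm --rows '[[[-0.0015,0.0005,0.045],[0,0,0],1],[[0,0,0.045],[0,0,0],1],[[0,0,0.03],[0,0,0],1],[[0,0,0.009],[0,0,0],0.8],[[0,0,0],[0,0,0],0.6],[[0,0,0],[0,0,0],0.5],[[0,0,0],[0,0,0],0.3],[[0,0,0],[0,0,0],0.3]]' --grip_force 15

```text
time: 16.05
ee_pos: [0.5387, 0.2884, 0.078]
orientation: [[-0.927, 0.374, 0.002], [0.374, 0.927, 0.0], [-0.001, 0.001, -1.0]]
ft_force: [0.1, -0.6, 0.0]
gripper_width: 0.0453
```

>>> move_arm --rows '[[[0,0,0],[0,0,0],0.2],[[0,0,0],[0,0,0],0.2]]'

```text
time: 16.3
ee_pos: [0.5366, 0.2891, 0.0777]
orientation: [[-0.927, 0.375, -0.003], [0.375, 0.927, 0.001], [0.003, -0.0, -1.0]]
ft_force: [-4.3, 3.3, 5.2]
gripper_width: 0.0396
```

>>> move_arm --rows '[[[0.0015,0,0],[0,0,0],0.2],[[0,0,0],[0,0,0.1],0.2],[[0,0,0],[0,0,0.175],0.2],[[0,0,0],[0,0,0.175],0.2],[[0,0,0],[0,0,0.175],0.2],[[0,0,0],[0,0,0.175],0.2],[[0,0,0],[0,0,0.175],0.2],[[0,0,0],[0,0,0.175],0.2]]'

```text
time: 17.3
ee_pos: [0.5357, 0.2904, 0.0777]
orientation: [[-0.031, 1.0, -0.001], [1.0, 0.031, 0.002], [0.003, -0.001, -1.0]]
ft_force: [-4.5, 5.6, 5.7]
gripper_width: 0.0399
```

>>> move_arm --rows '[[[0,0,0],[0,0,0.175],0.2],[[0,0,0],[0,0,0.175],0.2],[[0,0,0],[0,0,0.175],0.2],[[0,0,0],[0,0,0.175],0.2],[[0,0,0],[0,0,0.175],0.2],[[0,0,0],[0,0,0.175],0.2],[[0,0,0],[0,0,0.175],0.2],[[0,0,0],[0,0,0.175],0.2]]'

```text
time: 18.3
ee_pos: [0.5369, 0.2918, 0.0777]
orientation: [[0.98, 0.2, 0.002], [0.2, -0.98, 0.005], [0.003, -0.004, -1.0]]
ft_force: [-2.8, 10.1, 2.0]
gripper_width: 0.0396
```

>>> move_arm --rows '[[[0,0,0],[0,0,0.175],0.2],[[0,0,0],[0,0,0.175],0.2],[[0,0,0],[0,0,0.175],0.2],[[0,0,0],[0,0,0.175],0.2],[[0,0,0],[0,0,0.175],0.2],[[0,0,0],[0,0,0.125],0.2],[[0,0,0],[0,0,0],0.2],[[0,0,0],[0,0,0],0.2]]'

```text
time: 19.3
ee_pos: [0.5382, 0.2914, 0.0777]
orientation: [[0.702, -0.712, 0.004], [-0.712, -0.702, 0.005], [-0.0, -0.006, -1.0]]
ft_force: [-0.5, 8.4, 0.9]
gripper_width: 0.0397
```

```bash
python3 - <<'E'
from h import *
s=telemetry.get_state();R=s['orientation'];print(s['time'],s['ee_pos'],np.degrees(np.arctan2(R[1,0],R[0,0])),s['joints'],s['ft_force'],s['moment'])
c=eyes.capture('wrist');save(c,'w6.png')
c2=eyes.capture('top')
q=proj(c,[.5285,.106,.108]);print('level mid px',q,proj(c2,[.5285,.106,.108]))
E
```

```text
19.3 [0.53824113 0.29139055 0.07772986] -45.43281380194371 [0.31243274 0.72573562 1.59200854 0.00402835 0.8182442  1.10264012] [-0.50753718  8.40541439  0.85761806] [ 1.06777033  0.15345481 -0.06678918]
level mid px [524.81419534 484.51013486] [284.74271018 184.89478862]
```

```bash
python3 - <<'E'
from h import *
p=telemetry.get_state()['ee_pos']
rows([([*p[:2],.17],-45.4),([.529,.1065,.20],-93)],grip=1,ang=.13)
E
```

```text
[[[0.0,0.0,-0.0461],[0,0,-0.0003],1],[[0.0,0.0,-0.0461],[0,0,-0.0003],1],[[0.0179,0.0195,-0.0043],[0,0,0.1187],1],[[0.0201,0.0172,-0.0043],[0,0,0.1187],1],[[0.022,0.0147,-0.0043],[0,0,0.1187],1],[[0.0236,0.012,-0.0043],[0,0,0.1187],1],[[0.0248,0.0092,-0.0043],[0,0,0.1187],1],[[0.0257,0.0062,-0.0043],[0,0,0.1187],1]]
[[[0.0263,0.0031,-0.0043],[0,0,0.1187],1]]
```

>>> move_arm --rows '[[[0,0,0],[0,0,0],0.6],[[0,0,0],[0,0,0],0.8],[[0,0,0],[0,0,0],0.9],[[0,0,0],[0,0,0],1],[[0,0,-0.03],[0,0,0],1],[[0,0,-0.04],[0,0,0],1],[[0,0,-0.03],[0,0,0],1],[[0,0,0],[0,0,0],1]]'

```text
time: 20.4
ee_pos: [0.5387, 0.2892, 0.1797]
orientation: [[0.702, -0.712, 0.006], [-0.712, -0.702, 0.002], [0.003, -0.006, -1.0]]
ft_force: [0.1, -1.0, -0.5]
gripper_width: 0.087
```

```bash
python3 - <<'E'
from h import *
rows([([.529,.1065,.20],-93)],grip=1,ang=.12)
E
```

```text
[[[0.0176,0.0193,-0.0029],[0,0,0.1187],1],[[0.0198,0.0171,-0.0029],[0,0,0.1187],1],[[0.0217,0.0146,-0.0029],[0,0,0.1187],1],[[0.0232,0.012,-0.0029],[0,0,0.1187],1],[[0.0245,0.0091,-0.0029],[0,0,0.1187],1],[[0.0254,0.0062,-0.0029],[0,0,0.1187],1],[[0.026,0.0031,-0.0029],[0,0,0.1187],1]]
```

>>> move_arm --rows '[[[0.0175,0.0195,-0.003],[0,0,0.119],1],[[0.02,0.017,-0.003],[0,0,0.119],1],[[0.0215,0.0145,-0.003],[0,0,0.119],1],[[0.023,0.012,-0.003],[0,0,0.119],1],[[0.0245,0.009,-0.003],[0,0,0.119],1],[[0.0255,0.006,-0.003],[0,0,0.119],1],[[0.026,0.003,-0.003],[0,0,0.118],1],[[0,0,0],[0,0,0],1]]'

```text
time: 21.4
ee_pos: [0.5267, 0.1048, 0.1969]
orientation: [[-0.055, -0.998, -0.002], [-0.998, 0.055, -0.0], [0.0, 0.002, -1.0]]
ft_force: [0.0, 0.2, 0.4]
gripper_width: 0.0872
```

>>> move_arm --rows '[[[0,0,0],[0,0,0],1],[[0,0,0],[0,0,0],1]]'

```text
time: 21.65
ee_pos: [0.527, 0.1071, 0.1975]
orientation: [[-0.051, -0.999, -0.001], [-0.999, 0.051, 0.0], [-0.0, 0.001, -1.0]]
ft_force: [0.1, 0.6, 0.5]
gripper_width: 0.0871
```

```bash
python3 - <<'E'
from h import *
s=telemetry.get_state();R=s['orientation'];print(s['time'],s['ee_pos'],np.degrees(np.arctan2(R[1,0],R[0,0])))
c=eyes.capture('wrist');t,I,uv=meas(c);M=I.mean(1)
print(uv[0,3],uv[80,3],uv[-1,3])
for a,m in zip(t[::2],M[::2].astype(int)):print(round(a*1000),*m,end=' | ')
cv2.imwrite('pics/w7.png',np.vstack([c['pixels'][:,:,::-1]]))
E
```

```text
21.65 [0.52704028 0.1071049  0.19754619] -92.948968832855
[366.66425 206.55638] [321.87    206.56729] [277.07974 206.57822]
-40 178 179 191 | -39 178 179 192 | -38 178 179 191 | -37 178 179 191 | -36 178 179 192 | -35 178 179 191 | -34 178 179 191 | -33 178 179 192 | -32 178 179 191 | -31 178 179 191 | -30 178 179 191 | -29 175 175 186 | -28 155 153 160 | -27 139 141 133 | -26 169 177 130 | -25 178 190 94 | -24 179 191 87 | -23 179 191 88 | -22 179 191 87 | -21 179 191 87 | -20 179 191 87 | -19 179 191 88 | -18 179 191 88 | -17 179 191 88 | -16 179 191 88 | -15 179 191 87 | -14 179 191 87 | -13 179 191 88 | -12 179 191 88 | -11 177 190 87 | -10 163 174 81 | -9 121 129 62 | -8 135 144 71 | -7 174 182 105 | -6 187 192 143 | -5 199 201 170 | -4 205 207 183 | -3 206 209 189 | -2 207 210 190 | -1 207 210 190 | 0 207 210 190 | 1 207 210 189 | 2 206 208 185 | 3 202 204 174 | 4 191 194 153 | 5 180 187 119 | 6 177 188 92 | 7 162 172 80 | 8 119 126 60 | 9 131 140 67 | 10 171 182 84 | 11 179 190 88 | 12 179 191 88 | 13 179 191 89 | 14 180 191 92 | 15 180 191 93 | 16 180 191 92 | 17 180 191 92 | 18 179 191 92 | 19 179 191 92 | 20 180 191 92 | 21 180 191 92 | 22 179 191 92 | 23 179 191 92 | 24 179 191 92 | 25 177 189 105 | 26 166 171 141 | 27 150 149 152 | 28 161 161 169 | 29 176 176 188 | 30 177 178 190 | 31 177 178 191 | 32 178 179 191 | 33 177 179 191 | 34 177 179 190 | 35 177 179 191 | 36 177 179 191 | 37 178 179 191 | 38 177 179 191 | 39 177 179 191 | 40 178 178 191 |
```

View pics/w7.png

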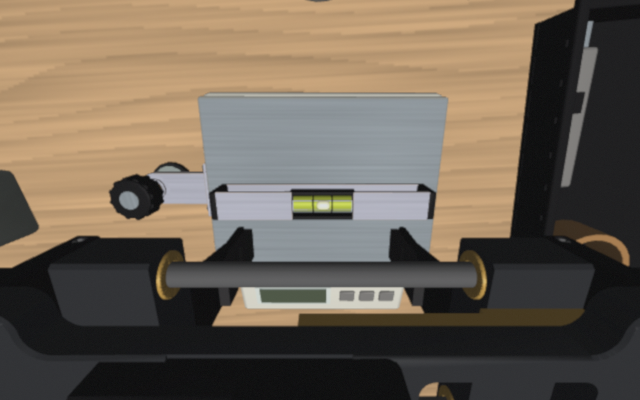

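The wrist picture shows the level centred on the pan and pointing at the knob at (135,197). The bubble at (322,206) lies between the marks, about -0.6 mm off centre. Next I press with the open fingers straddling the window evenly.

>>> move_arm --rows '[[[0.0005,-0.001,0.03],[0,0,0],1],[[0.0005,-0.001,0.025],[0,0,0],1],[[0,0,0.01],[0,0,0],1],[[0,0,0],[0,0,0],1],[[0,0,0],[0,0,0],1]]'

```text
time: 22.32
ee_pos: [0.53, 0.1054, 0.1338]
orientation: [[-0.053, -0.999, 0.002], [-0.999, 0.053, -0.0], [-0.0, -0.002, -1.0]]
ft_force: [0.1, 0.3, -0.1]
gripper_width: 0.087
```

>>> move_arm --rows '[[[0,0,0.002],[0,0,0],1],[[0,0,0.001],[0,0,0],1],[[0,0,0],[0,0,0],1]]'

```text
time: 22.7
ee_pos: [0.5293, 0.1051, 0.1302]
orientation: [[-0.053, -0.999, 0.0], [-0.999, 0.053, -0.0], [-0.0, -0.0, -1.0]]
ft_force: [-0.9, -0.6, -1.8]
gripper_width: 0.0868
```

```bash
python3 - <<'E'
from h import *
s=telemetry.get_state();R=s['orientation'];print(s['time'],s['ee_pos'],np.degrees(np.arctan2(R[1,0],R[0,0])),s['ft_force'],s['moment'],R[:,2])
c=eyes.capture('wrist');t,I,uv=meas(c);M=I.mean(1);print(uv[80,3]);save(c,'w8.png')
for r in range(225,264,3):
  k=c['pixels'][r,300:340].astype(int).mean(0);print(r,*k.astype(int),end='|')
E
```

```text
22.7 [0.52934751 0.10511793 0.13021762] -93.05187844437155 [-0.85705938 -0.57132353 -1.80718646] [-0.0626274   0.19909374  0.0275991 ] [ 2.95394838e-04 -9.00233293e-06 -9.99999956e-01]
[319.40625 241.76234]
225 41 41 42|228 96 104 41|231 130 140 53|234 154 157 130|237 189 195 124|240 185 193 130|243 176 183 117|246 117 122 92|249 16 16 16|252 17 16 17|255 37 36 37|258 74 77 80|261 101 106 109|
```

>>> move_arm --rows '[[[-0.001,0,0.001],[0,0,0],1],[[0,0,0.001],[0,0,0],1],[[0,0,0.0005],[0,0,0],1],[[0,0,0],[0,0,0],1]]'

```text
time: 23.25
ee_pos: [0.5293, 0.1061, 0.1275]
orientation: [[-0.053, -0.999, -0.0], [-0.999, 0.053, 0.0], [0.0, 0.0, -1.0]]
ft_force: [1.0, 0.1, 0.5]
gripper_width: 0.0869
```

>>> move_arm --rows '[[[0,0,0.0005],[0,0,0],1],[[0,0,0.0005],[0,0,0],1],[[0,0,0],[0,0,0],1]]'

```text
time: 23.62
ee_pos: [0.5294, 0.1061, 0.1274]
orientation: [[-0.053, -0.999, 0.0], [-0.999, 0.053, -0.0], [0.0, -0.0, -1.0]]
ft_force: [-1.4, -0.3, 6.2]
gripper_width: 0.0866
```

>>> move_arm --rows '[[[0,0,0.0005],[0,0,0],1],[[0,0,0],[0,0,0],1],[[0,0,0],[0,0,0],1],[[0,0,0],[0,0,0],1]]'

```text
time: 24.12
ee_pos: [0.5294, 0.1061, 0.1274]
orientation: [[-0.053, -0.999, 0.001], [-0.999, 0.053, -0.0], [0.0, -0.001, -1.0]]
ft_force: [-1.6, 0.1, 9.2]
gripper_width: 0.0872
```

```bash
python3 - <<'E'
from h import *
F=[]
for i in range(6):
  c=eyes.capture('wrist');s=telemetry.get_state();F.append(np.r_[s['ft_force'],s['moment']])
print(s['time'],s['ee_pos'],np.round(F,2),np.mean(F,0))
d=c['pixels'][215:265,260:380,::-1];cv2.imwrite('pics/w9.png',cv2.resize(d,None,fx=6,fy=6,interpolation=cv2.INTER_CUBIC))
for r in (237,241):
  print([(u,int(c['pixels'][r,u,2])) for u in range(280,360)])
E
```

```text
24.425 [0.5293784  0.10615311 0.12733854] [[-1.800e+00  2.900e-01  9.350e+00 -1.200e-01  5.600e-01 -7.000e-02]
 [-1.500e+00  1.300e-01  9.680e+00 -1.500e-01  5.700e-01 -2.000e-02]
 [-1.870e+00  1.200e+00  9.460e+00 -1.300e-01  5.600e-01  3.000e-02]
 [-2.530e+00 -2.000e-02  1.009e+01 -1.700e-01  6.000e-01 -2.000e-02]
 [-2.630e+00 -3.400e-01  9.810e+00 -2.300e-01  5.600e-01  1.000e-02]
 [-2.020e+00 -5.100e-01  9.970e+00 -1.300e-01  5.700e-01 -6.000e-02]] [-2.05988542  0.12371899  9.72736555 -0.15397829  0.56959342 -0.02153147]
[(280, 145), (281, 140), (282, 100), (283, 86), (284, 85), (285, 86), (286, 86), (287, 86), (288, 86), (289, 86), (290, 86), (291, 86), (292, 85), (293, 86), (294, 87), (295, 87), (296, 87), (297, 87), (298, 87), (299, 87), (300, 87), (301, 87), (302, 87), (303, 88), (304, 87), (305, 87), (306, 86), (307, 67), (308, 46), (309, 71), (310, 87), (311, 87), (312, 88), (313, 90), (314, 105), (315, 127), (316, 144), (317, 152), (318, 157), (319, 158), (320, 159), (321, 159), (322, 159), (323, 159), (324, 159), (325, 159), (326, 158), (327, 157), (328, 152), (329, 139),
[... 534 characters left out ...]
298, 84), (299, 83), (300, 83), (301, 84), (302, 83), (303, 83), (304, 84), (305, 83), (306, 82), (307, 67), (308, 49), (309, 68), (310, 82), (311, 83), (312, 89), (313, 128), (314, 162), (315, 182), (316, 193), (317, 204), (318, 215), (319, 219), (320, 220), (321, 220), (322, 220), (323, 220), (324, 220), (325, 221), (326, 218), (327, 211), (328, 201), (329, 190), (330, 177), (331, 144), (332, 101), (333, 66), (334, 46), (335, 60), (336, 78), (337, 83), (338, 83), (339, 83), (340, 83), (341, 82), (342, 83), (343, 82), (344, 83), (345, 83), (346, 82), (347, 83), (348, 82), (349, 82), (350, 82), (351, 83), (352, 82), (353, 82), (354, 82), (355, 82), (356, 82), (357, 82), (358, 82), (359, 82)]
```

View pics/w9.png

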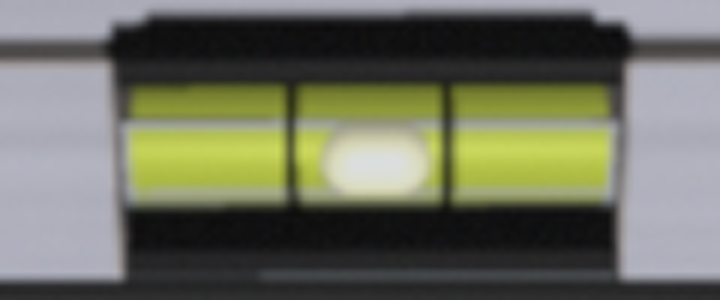

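Pressed, the crop shows the bubble between the marks, about 0.8 mm off centre, with a push of about 9.7 N. There is a small side force and moment, so I'll relax those to make the push even.

>>> move_arm --rows '[[[0,0.0004,0],[0,0.001,0],1],[[0,0,0],[0,0,0],1],[[0,0,0],[0,0,0],1],[[0,0,0],[0,0,0],1]]'

```text
time: 24.92
ee_pos: [0.5294, 0.1062, 0.1274]
orientation: [[-0.053, -0.999, 0.001], [-0.999, 0.053, -0.001], [0.001, -0.001, -1.0]]
ft_force: [-2.0, -0.5, 8.1]
gripper_width: 0.0871
```

```bash
cat > f.py <<'E'
from h import *
F=[]
for i in range(5):
  c=eyes.capture('wrist');s=telemetry.get_state();F.append(np.r_[s['ft_force'],s['moment']])
print(s['time'],s['ee_pos'],np.round(np.mean(F,0),3),s['orientation'][:,2])
g=c['pixels'][241,:,2].astype(int);w=np.clip(g[300:345]-110,0,None);print('bubble px',(w*np.arange(300,345)).sum()/w.sum(),'marks',300+g[300:312].argmin(),332+g[332:340].argmin())
E
python3 f.py
```

```text
25.175 [0.52936555 0.10616813 0.12736898] [-1.697 -0.709  8.826  0.089  0.486  0.018] [ 1.42000822e-03 -9.09923591e-04 -9.99998578e-01]
bubble px 322.2805970149254 marks 308 334
```

>>> move_arm --rows '[[[0,0.0003,0.0002],[-0.0015,-0.0005,0],1],[[0,0,0],[0,0,0],1],[[0,0,0],[0,0,0],1],[[0,0,0],[0,0,0],1]]'

```text
time: 25.68
ee_pos: [0.5294, 0.1061, 0.1273]
orientation: [[-0.053, -0.999, 0.001], [-0.999, 0.053, -0.0], [0.0, -0.001, -1.0]]
ft_force: [-0.8, -0.6, 9.1]
gripper_width: 0.0873
```

```bash
python3 f.py
```

```text
25.925 [0.52939669 0.10614432 0.12737834] [-1.8660e+00 -4.2100e-01  1.0165e+01 -4.1000e-02  4.5100e-01  4.0000e-03] [ 7.77640085e-04 -5.00485651e-04 -9.99999572e-01]
bubble px 322.2591044776119 marks 308 334
```

>>> move_arm --rows '[[[0,0.0005,0],[-0.002,0,0],1],[[0,0,0],[0,0,0],1],[[0,0,0],[0,0,0],1],[[0,0,0],[0,0,0],1],[[0,0,0],[0,0,0],1],[[0,0,0],[0,0,0],1]]'

```text
time: 26.68
ee_pos: [0.5294, 0.1061, 0.1273]
orientation: [[-0.053, -0.999, -0.0], [-0.999, 0.053, -0.0], [0.0, 0.0, -1.0]]
ft_force: [-1.0, 0.1, 8.7]
gripper_width: 0.0869
```

```bash
python3 f.py
```

```text
26.925 [0.52940195 0.10613653 0.12736794] [-9.030e-01 -2.380e-01  9.095e+00 -5.900e-02  3.110e-01  4.000e-03] [-1.80792813e-04 -3.91815343e-04 -9.99999907e-01]
bubble px 322.2617769827072 marks 308 334
```

>>> move_arm --rows '[[[0,0.0002,0.0001],[-0.001,0,0],1],[[0,0,0],[0,0,0],1],[[0,0,0],[0,0,0],1],[[0,0,0],[0,0,0],1],[[0,0,0],[0,0,0],1],[[0,0,0],[0,0,0],1],[[0,0,0],[0,0,0],1],[[0,0,0],[0,0,0],1]]'

```text
time: 27.92
ee_pos: [0.5294, 0.1061, 0.1273]
orientation: [[-0.053, -0.999, -0.001], [-0.999, 0.053, -0.0], [0.0, 0.001, -1.0]]
ft_force: [-0.5, 0.2, 9.3]
gripper_width: 0.087
```

```bash
python3 f.py && python3 -c "
from station import hand_in;print(hand_in())"
```

```text
28.175 [0.52940767 0.10613404 0.12736676] [-0.47   0.16   8.892 -0.067  0.27  -0.01 ] [-6.73981327e-04 -3.49660659e-04 -9.99999712e-01]
bubble px 322.2610250297974 marks 308 334
the job is handed in; nothing more can be done
None
```

The job is done and handed in at 28.2 s of the 64 s allowed. The arm is still holding the level pressed to the pan.

**What I did**
- Took the aluminium level out of the tote and lowered it gently onto the middle of the pan, pointing at the knob. I left the orange look-alike, the label rolls and the biscuits alone.
- The bubble first read about 14.5 mm off centre, towards the fixed feet. I turned the knob about 3.55 rad clockwise in one grip.
- Pressed down with the open fingers either side of the vial window.

**Last checks**
- **Bubble:** it sits between the black marks, about 0.8 mm off centre while pressed. The allowance is 2.5 mm.
- **Push:** about 8.9 N down, a little under a kilogram, with a side force below 0.5 N.
- **Evenness:** along the level, the centre of push comes out within about 10 mm of its middle.

**Disagreements**
- A sideways moment of about 0.27 N m remained. It would put the push about 20 mm or more off the level's centre line, which the 26 mm wide level can't allow. I took it to be a sensor or lever-arm effect and did not resolve it.
- The top and wrist cameras differed by up to about 5 mm on the level's position in the tote. I used the wrist camera.

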